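Close up the ready rack and load the fresh pack in turn

TASK

Keep the battery rack in flight order: the faulty pack has been pulled from bay 2, so first move the pack from bay 3 up into bay 2. Only then lift the steel cover off the charging stand by its handle and set it down upright on the bench beside the stand, and lay the fresh pack from the stand into bay 3. Both packs must lie flat and fully down in their bays with their leads out through the front slot; lay them in, do not drop them, and leave the pack in bay 1 and the other things on the bench where they are.

Things in the scene. Friction and masses are not known exactly. Their poses are not given: they have to be found in the camera images.
- rack: battery rack, fixed: aluminium plate 172 mm deep (x), 270 wide (y), 7 high with three grey open cradles (bays) side by side, centres 88 mm apart; from its left to its right bays 1, 2, 3, marked by one, two, three raised studs at the front edge. Origin: centre of the underside; x to its rear, away from the robot, y to its left, z up.
- bay1 (a point): bay 1 of the rack, the left one (one stud). Point: centre of the bay floor, 10 mm above the bench; x along the bay to its rear stop, y to the left across it, z up. It holds pack_a, which stays.
- bay2 (a point): bay 2, the middle one (two studs), empty at first. Point: centre of the bay floor, 10 mm above the bench; x along the bay to its rear stop, y to the left across it, z up. Inside 109 mm long, 39 wide; walls 14 mm above the floor, side lead-ins to 20; finger gap 50 mm long in the middle of both sides; front slot 24 mm wide for the leads. A pack lying in it has its centre 13.5 mm above this point.
- bay3 (a point): bay 3, the right one (three studs), the same as bay 2. Point: centre of the bay floor, 10 mm above the bench; x along the bay to its rear stop, y to the left across it, z up. It holds pack_b at the start.
- pack_a_mid (a point): lithium pack, a black block 34 mm wide, 104 long, 27 high, two thin leads and a plug (they touch nothing) trailing 60 mm from one end; 0.19 kg. Point: centre of the block; y along its length away from the leads, z up. pack_a lies in bay 1 and is to stay there.
- pack_b_mid (a point): lithium pack, a black block 34 mm wide, 104 long, 27 high, two thin leads and a plug (they touch nothing) trailing 60 mm from one end; 0.19 kg. Point: centre of the block; y along its length away from the leads, z up. pack_b lies in bay 3 at the start, leads to the front (-x of the rack); it belongs in bay 2.
- pack_b_leads (a point): pack_b: the middle of the end face of the black block from which its leads come, 52 mm from the block's centre.
- pack_c_mid (a point): lithium pack, a black block 34 mm wide, 104 long, 27 high, two thin leads and a plug (they touch nothing) trailing 60 mm from one end; 0.19 kg. Point: centre of the block; y along its length away from the leads, z up. pack_c, the fresh one, lies under the cover on the charging stand, underside 20 mm above the bench, leads towards the stand's -x; it belongs in bay 3.
- pack_c_leads (a point): pack_c: the middle of the end face of the black block from which its leads come, 52 mm from the block's centre.
- stand: charging stand, fixed: black base 190 mm (x) by 104 (y), steel plate on top 18 mm above the bench, two rubber pads 2 mm high under the pack, 5 mm high corner angles round the cover's foot, a module 22 mm high at the rear out to x = 113 mm. Origin: centre of the underside; x to the rear, along the pack, z up. Beside it: cover and stand centres at most 350 mm apart.
- cover: loose sheet-steel cover, an upturned pan 136 mm long (x), 76 wide (y), 52 high, 0.32 kg. Bow handle on top: level bar along x, 100 mm long, 12 wide, 10 thick, its centre 86 mm above the foot over the origin; 29 mm free below it, 82 between its posts. Origin: centre of the foot, z up. Starts on the stand, foot 18 mm above the bench; lift straight up 70 mm to clear the pack.
- pack_pulled_mid (a point): lithium pack, a black block 34 mm wide, 104 long, 27 high, two thin leads and a plug (they touch nothing) trailing 60 mm from one end; 0.19 kg. Point: centre of the block; y along its length away from the leads, z up. The faulty pack pulled earlier, lying on the bench near the robot; a bystander.
- checker: cell checker, a small dark box 68x40x18 mm with a display, on the bench near the robot; a bystander.
- speedbox: small white carton 46x62x26 mm behind the rack and the stand; a bystander.
- wrench: flat propeller wrench, 16x90x8 mm, on the bench in front of the rack; a bystander.
There are look-alikes about, which are no part of the job. What is shaped like the part that bears pack_b_mid but white is not meant.

How it is judged (in metres and radians):
On the way, in this order (a step that is already met when the one before it is completed fails the run):
1. pack_b lies in bay 2, flat and fully down, leads to the front, while the cover still stands on the charging stand (horizontal distance between pack_b_mid and bay2 below 0.007 m and z of pack_b_mid in the frame of bay2 between 0.009 and 0.016 m and x of pack_b_leads in the frame of bay2 below -0.044 m and angle between pack_b_mid's own z axis and vertical below 0.08 rad and z of cover in the frame of stand above 0.014 m and horizontal distance between cover and stand below 0.015 m), for 0.2 s.
2. the cover stands upright on the bench beside the charging stand (height (world z) of cover between -0.004 and 0.005 m and angle between cover's own z axis and vertical below 0.06 rad and horizontal distance between cover and stand below 0.35 m), for 0.2 s.
3. pack_c lies in bay 3, flat and fully down, leads to the front (horizontal distance between pack_c_mid and bay3 below 0.007 m and z of pack_c_mid in the frame of bay3 between 0.009 and 0.016 m and x of pack_c_leads in the frame of bay3 below -0.044 m and angle between pack_c_mid's own z axis and vertical below 0.08 rad), for 0.2 s.
At the end, for the whole second after the job is handed in: packs a, b, c lie in bays 1, 2, 3, each within 7 mm of the bay's centre, on its floor (centre 9 to 16 mm above it), level within 0.08 rad, b and c with the leads to the front; the cover stands on the bench, upright within 0.06 rad, centre at most 0.35 m from the stand's (all of step 2 and all of step 3 and horizontal distance between pack_a_mid and bay1 below 0.007 m and z of pack_a_mid in the frame of bay1 between 0.009 and 0.016 m and angle between each of pack_a_mid, pack_b_mid's own z axis and vertical below 0.08 rad and horizontal distance between pack_b_mid and bay2 below 0.007 m and z of pack_b_mid in the frame of bay2 between 0.009 and 0.016 m and x of pack_b_leads in the frame of bay2 below -0.044 m); the robot touches nothing.
It fails at once if the pack in bay 1 is disturbed (moved by more than 15 mm) (distance of pack_a_mid from where it was at the start of the episode above 0.015 m).
It fails at once if a pack is dropped or knocked into its bay (more than 40 N between it and the rack) (contact force between rack and pack_b above 40 N or contact force between rack and pack_c above 40 N).
It fails at once if a bystander is moved by more than 30 mm (distance of any of checker, speedbox, wrench, pack_pulled_mid from where it was at the start of the episode above 0.03 m).
It also fails if it takes over 64 s, if anything falls off the work surface, if the arm or the gripper's body presses on something with over 40 N, if the wrist force passes 120 N, or if a joint passes its speed limit or range.

ROBOT

A 6-joint arm with a two-finger parallel gripper is mounted at the origin on a cart in front of the work surface, level with it; the furniture and walls round the work are solid. World frame = base frame: x ahead of the robot, y to its left, z up, the work surface at z = 0. Lengths are in m, angles in degrees, forces in N, time in s.
With the tool pointing down it reaches from about 0.3 to 0.75 m from the base axis. Payload 8.5 kg.
Tool frame: the origin (TCP) lies at the very end of the fingers, on their centre line; the grasp point (between the pads) lies 19 mm behind it; z points along the fingers, y is the line along which they close (so a half turn about z gives the same grasp; the last joint's range is limited). The gripper opens to 85 mm and grips with 20 to 120 N. Pads are 22 mm wide; open, the fingers measure 114 mm over their backs; the gripper's body (76 mm by 85 mm) begins 54 mm behind the grasp point. The pads swing forward as they close: fully open they stand 13 mm farther back than shut.
Start: joints at [61.92, 21.807, 74.336, -0, 83.858, -12.336], TCP at [0.149, 0.529, 0.194] pointing down, gripper open.
Joint ranges: [-178.18, 178.18], [-50.72, 133.34], [12.68, 142.11], [-81.47, 261.47], [9.98, 163.14], [-165.26, 165.26]. Speed limits (degrees/s): [136.94, 136.94, 180, 180, 180, 180].

INTERFACE

Orientations are given as a 3x3 rotation matrix whose columns are the frame's x, y, z axes.
In Python, from rig import env, optics, spotter gives the robot as it stands.
- The arm moves only by the shell command python3 -m crank 'ROWS' [FORCE]. ROWS is JSON, one flat list of numbers, 5 for each row, row after row: the finger opening in cm, from 0 to 8.54, then the shift along the tool's x, y, z in cm, then the turn about the tool's z in rad. A call has exactly 8 rows; each row shifts and turns the commanded pose from where the row before left it, along the tool's axes as they then stand; what a row does not reach is not made up. A row lasts 1/12 s, in which the tool goes at most 41.7 mm and 7.16 degrees, less where a joint would pass 70% of its speed; a pose out of reach is approached as far as the arm can. A call is refused whole if a number of a shift passes 4.17 or a number of a turn 0.125, either way. A call with a gripper value outside its range is refused whole. The fingers move at their own pace and stop on an object; FORCE is the grip in N (left out, the last holds). Time passes only in rows, so rows that do not move let the fingers close, or fill a call up. It gives the time, the measured TCP pose, the force, the opening and the grip force at its end, in the units of the state.
- env.observe(): the state, without advancing time (a new reading comes with each control period).
- optics.get_image(name): name is "scene" or "top"; returns a dict with "color" (420x560x3 uint8, red, green, blue), "intrinsics" (3x3 intrinsics, pixels), "pose" (4x4, takes a point from camera to world coordinates). Camera axes: x right, y up, looking along -z (the intrinsics and any distortion apply to the point x, -y, -z); pixel columns grow to the right and rows downward; lengths in m; the calibration is good to about 2 mm. A picture is of the moment at which its call begins. There is no depth.
- env.close_job(): hands the job in; it is judged then, once.
Trained networks look in a picture, given as the dict that the camera call returned (one of the last four; its "shot" number tells which), for a name from the list of things; names that differ only in an ending like _2 or _b are one class to them, and where a whole thing is asked for, a point or a joint stands for the part that bears it (a point fixed in the world has none). Each returns a list of dicts, best first, with "score" (0 to 1); they miss things now and then, are a little off and sometimes report something else, mostly with a low value. They report only what shows in the picture. A call takes as long as a camera call. They do not tell look-alikes from the thing itself.
- spotter.look_for(picture, query): "at" ([column, row] as shares, 0 to 1, of the picture: columns of its width, rows of its height, amid what is visible of it).
The state is a dict: "time_s": time; "q": joint angles; "qvel": joint speeds; "joint_efforts": joint torques, N m; "position": TCP position; "tool_rot": TCP orientation; "ft_force": force on the tool from outside, world axes, zero at the start; "wrist_torque": the same for the moment, N m; "grip_width": finger opening in m; "gripper_force": force on a finger pad.
Only numpy, scipy, OpenCV 4.12 (cv2) and the standard library are available. Lean on these libraries where they do the work, as an engineer would, in place of code of your own. Each camera call takes 0.05 s, during which the arm holds its last target. There are 200 camera calls.

## Working session

There is one attempt and no reset: what is moved stays moved. The work goes in short steps, Python scripts to look and compute and a shell command to move; the robot and the scene stay as the last step left them, time stands still between calls to the robot, and variables do not carry over. Pictures are saved under pics/ and viewed, at most 10 in all, crops included, and the job is handed in when it is done.

```bash
ls; mkdir -p pics; cat > h.py <<'E'
import numpy as np, cv2
from rig import env, optics, spotter
def ray(p,uv):
    K=np.array(p["intrinsics"]);T=np.array(p["pose"])
    d=np.linalg.inv(K)@[uv[0],uv[1],1]; d=T[:3,:3]@[d[0],-d[1],-d[2]]
    return T[:3,3],d
def at_z(p,uv,z):
    o,d=ray(p,uv); return o+d*(z-o[2])/d[2]
def proj(p,X):
    K=np.array(p["intrinsics"]);T=np.array(p["pose"])
    c=T[:3,:3].T@(np.array(X)-T[:3,3]); c=K@[c[0],-c[1],-c[2]]; return c[:2]/c[2]
def px(p,a): return np.array(a)*[p["color"].shape[1],p["color"].shape[0]]
E
python3 - <<'E'
from h import *
for n in("top","scene"):
    p=optics.get_image(n); print(n,[k for k in p],np.round(p["pose"],3).tolist(),np.round(p["intrinsics"],1).tolist())
    cv2.imwrite(f"pics/{n}0.png",cv2.resize(p["color"][...,::-1],(800,600)))
    for q in("rack","pack_b_mid","stand","cover","pack_b_leads","bay1","bay2","bay3","checker","speedbox","wrench"):
        try: print(q,[(np.round(px(p,r["at"])).tolist(),round(r["score"],2),np.round(at_z(p,px(p,r["at"]),.02)[:2],3).tolist()) for r in spotter.look_for(p,q)])
        except Exception as e: print(q,e)
s=env.observe();print(s)
E
```

```text
pics
top ['color', 'intrinsics', 'pose', 'shot'] [[-0.022, 0.98, -0.198, 0.228], [-1.0, -0.02, 0.013, -0.059], [0.009, 0.198, 0.98, 1.595], [0.0, 0.0, 0.0, 1.0]] [[541.2, 0.0, 283.9], [0.0, 541.2, 212.1], [0.0, 0.0, 1.0]]
rack [([308.0, 214.0], 0.56, [0.539, -0.151])]
pack_b_mid [([336.0, 208.0], 0.95, [0.555, -0.235]), ([388.0, 202.0], 0.89, [0.57, -0.392]), ([173.0, 280.0], 0.7, [0.353, 0.245])]
stand [([196.0, 221.0], 0.55, [0.526, 0.179])]
cover [([181.0, 227.0], 0.62, [0.509, 0.225])]
pack_b_leads [([386.0, 200.0], 0.87, [0.577, -0.385]), ([339.0, 211.0], 0.64, [0.547, -0.243])]
bay1 [([309.0, 212.0], 0.6, [0.546, -0.154])]
bay2 [([309.0, 212.0], 0.6, [0.546, -0.154])]
bay3 [([309.0, 212.0], 0.6, [0.546, -0.154])]
checker [([171.0, 282.0], 0.7, [0.348, 0.25])]
speedbox []
wrench [([322.0, 280.0], 0.56, [0.344, -0.187])]
scene ['color', 'intrinsics', 'pose', 'shot'] [[0.862, 0.34, -0.376, 0.136], [-0.507, 0.557, -0.658, -0.767], [-0.014, 0.758, 0.653, 0.747], [0.0, 0.0, 0.0, 1.0]] [[469.4, 0.0, 280.5], [0.0, 469.4, 211.0], [0.0, 0.0, 1.0]]
rack [([310.0, 246.0], 0.98, [0.551, -0.
[... 839 characters left out ...]
   8.38573752e+01, -1.23363737e+01]), 'qvel': array([ 0.00912906,  0.02175653,  0.04300395,  0.10577379, -0.07595123,
       -0.08592646]), 'joint_efforts': array([-6.79214318e-04, -4.48348475e+01, -2.31457543e+01, -2.37632739e-04,
        7.29610620e-04, -3.35271216e-05]), 'position': array([0.14924833, 0.52934342, 0.1940251 ]), 'tool_rot': array([[-9.62477714e-01,  2.71360738e-01,  6.51469333e-06],
       [ 2.71360738e-01,  9.62477714e-01,  4.99658676e-06],
       [-4.91436967e-06,  6.57693539e-06, -1.00000000e+00]]), 'ft_force': array([0.80192904, 0.63087908, 0.40038156]), 'wrist_torque': array([0.03875591, 0.00900377, 0.02741207]), 'gripper_force': 0.0, 'grip_width': 0.08543238489896306}
```

```bash
python3 - <<'E'
import cv2
a=cv2.imread("pics/top0.png") # 800x600 scale 1/0.7
c=a[220:460,180:620]; cv2.imwrite("pics/c1.png",cv2.resize(c,(800,436),interpolation=cv2.INTER_CUBIC))
E
```

```text
(no output)
```

View pics/c1.png

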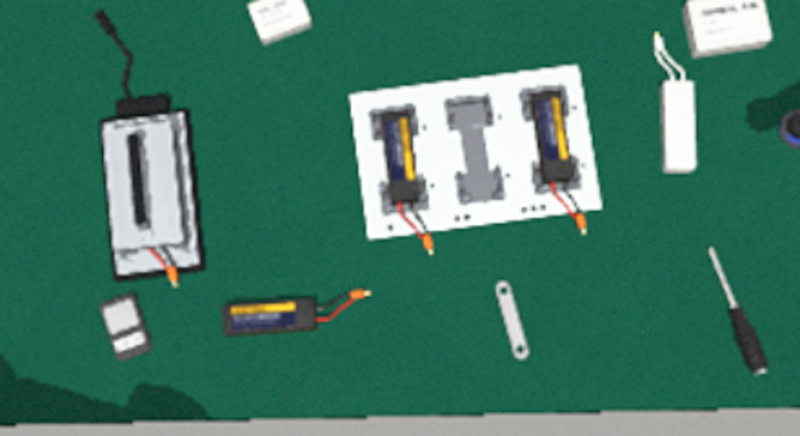

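View pics/scene0.png

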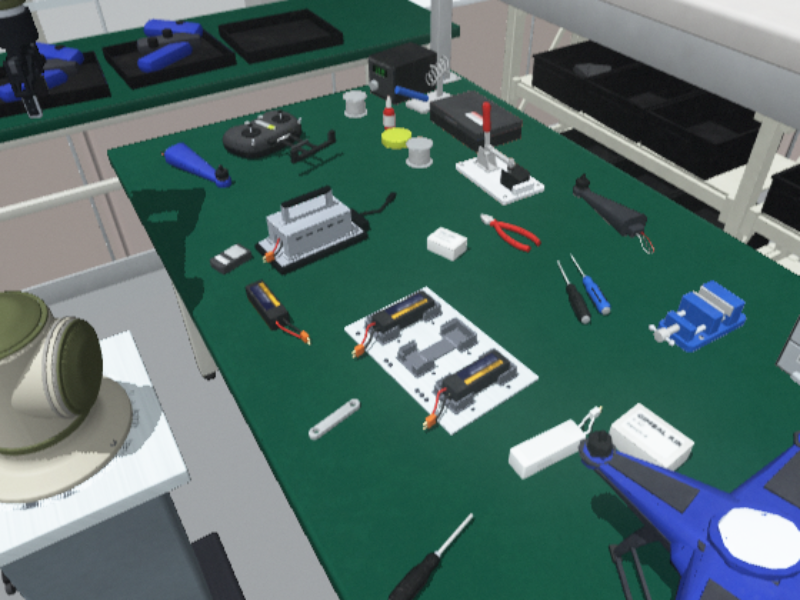

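```bash
python3 - <<'E'
from h import *
P={n:optics.get_image(n) for n in("top","scene")}
a=P["top"]["color"][...,::-1];b=P["scene"]["color"][...,::-1]
def up(i,s): return cv2.resize(i,None,fx=s,fy=s,interpolation=cv2.INTER_CUBIC)
im=np.zeros((600,800,3),np.uint8)
x=up(a[162:257,250:355],4);im[:380,:420]=x[:380,:420]
y=up(b[195:309,235:385],2.5);im[:y.shape[0],425:800]=y[:,:375]
z=up(a[180:235,160:215],4);im[380:600,:220]=z
w=up(b[110:190,160:280],2.5);im[380:580,425:725]=w[:200,:300]
cv2.imwrite("pics/c2.png",im)
# plate outline
for n,(r0,r1,c0,c1) in dict(top=(155,262,245,360),scene=(195,309,235,385)).items():
    p=P[n];h=cv2.cvtColor(p["color"],cv2.COLOR_RGB2HSV)
    m=((h[...,1]<60)&(h[...,2]>60)).astype(np.uint8); z=np.zeros_like(m); z[r0:r1,c0:c1]=m[r0:r1,c0:c1]
    cs=cv2.findContours(z,cv2.RETR_EXTERNAL,cv2.CHAIN_APPROX_NONE)[0]
    c=max(cs,key=cv2.contourArea)[:,0,:]
    W=np.array([at_z(p,u,.007)[:2] for u in c])*1000
    r=cv2.minAreaRect(W.astype(np.float32)); print(n,r, cv2.boxPoints(r).round(1).tolist())
for u in [(140,115),(118,105),(161,128)]: print(at_z(P["scene"],u,0.02))
for u in px(P["top"],[(0,0),(0,.5),(0,1)]):print(at_z(P["top"],u,0))
print(env.observe()["time_s"])
E
```

```text
top ((549.340087890625, -153.4119415283203), (174.14752197265625, 271.3744812011719), 6.508815765380859) [[447.3999938964844, -28.5], [478.20001220703125, -298.1000061035156], [651.2000122070312, -278.3999938964844], [620.5, -8.699999809265137]]
scene ((549.9613037109375, -153.42236328125), (175.00546264648438, 272.8687744140625), 6.5005574226379395) [[447.6000061035156, -27.799999237060547], [478.5, -298.8999938964844], [652.2999877929688, -279.1000061035156], [621.5, -8.0]]
[0.41246086 0.5925915  0.02      ]
[0.37162013 0.69473163 0.02      ]
[0.44202714 0.4818532  0.02      ]
[1.27218746e+00 8.25915454e-01 2.22044605e-16]
[0.57438815 0.76925682 0.        ]
[-0.0221328   0.72082161  0.        ]
1.3
```

View pics/c2.png

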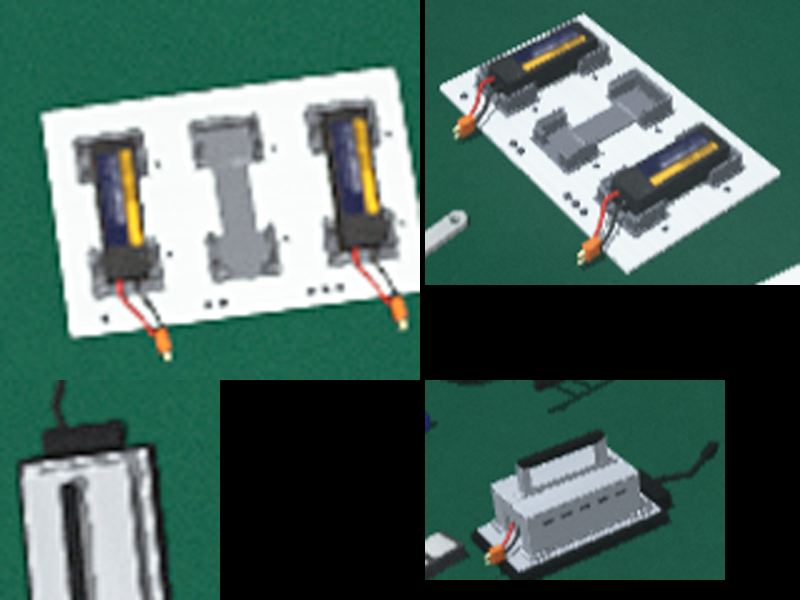

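```bash
cat >> h.py <<'E'
def to(x,y,yawdeg,z=None):
    """yaw = angle of tool y; prints turn then shift (cm) in turned tool axes"""
    s=env.observe();R=s["tool_rot"];p=s["position"]
    cur=np.degrees(np.arctan2(R[1,1],R[0,1])); t=-np.radians((yawdeg-cur+180)%360-180)
    a=np.radians(yawdeg);ty=np.array([np.cos(a),np.sin(a)]);tx=np.array([-np.sin(a),np.cos(a)])  # placeholder
    tx=np.array([ty[0]*0-ty[1],ty[0]])
    d=np.array([x,y])-p[:2]
    print("t",round(s["time_s"],2),"pos",p.round(4),"yaw",cur.round(2),"turn",round(t,4),"dx,dy",(100*d@tx).round(2),(100*d@ty).round(2),"dz",None if z is None else round(100*(p[2]-z),2),"ft",s["ft_force"].round(1),"w",round(s["grip_width"],4),"gf",round(s["gripper_force"],1))
E
python3 -m crank '[5.5,0,0,0,-0.097, 5.5,0,0,0,-0.097, 5.5,0,0,0,-0.097, 5.5,0,0,0,-0.097, 5.5,-1.5,-3.8,0,0, 5.5,-1.5,-3.8,0,0, 5.5,-1.5,-3.8,0,0, 5.5,-1.5,-3.8,0,0]' 40
python3 -m crank '[5.5,-1.5,-3.8,0,0, 5.5,-1.5,-3.8,0,0, 5.5,-1.5,-3.8,0,0, 5.5,-1.5,-3.8,0,0, 5.5,-1.5,-3.8,0,0, 5.5,-1.5,-3.8,0,0, 5.5,-1.5,-3.8,0,0, 5.5,-1.5,-3.8,0,0]'
python3 -m crank '[5.5,-1.5,-3.8,0,0, 5.5,-1.5,-3.8,0,0, 5.5,-1.5,-3.8,0,0, 5.5,-1.5,-3.8,0,0, 5.5,-1.5,-3.8,0,0, 5.5,-1.5,-3.8,0,0, 5.5,-1.5,-3.8,0,0, 5.5,0,0,0,0]'
python3 - <<'E'
from h import *
to(.557,-.2405,96.5,.014)
E
```

```text
time_s: 1.97
position: [0.2263, 0.3836, 0.194]
tool_rot: [[-0.993, -0.114, 0.0], [-0.114, 0.993, 0.0], [-0.0, 0.0, -1.0]]
ft_force: [0.9, 0.2, 1.2]
grip_width: 0.0549
gripper_force: 0.0
time_s: 2.63
position: [0.3801, 0.0946, 0.1943]
tool_rot: [[-0.994, -0.113, 0.001], [-0.113, 0.994, 0.0], [-0.001, -0.0, -1.0]]
ft_force: [0.2, 1.1, -0.3]
grip_width: 0.0552
gripper_force: 0.0
time_s: 3.3
position: [0.5162, -0.1617, 0.193]
tool_rot: [[-0.994, -0.108, 0.001], [-0.108, 0.994, -0.002], [-0.0, -0.002, -1.0]]
ft_force: [-1.1, 0.6, -0.0]
grip_width: 0.055
gripper_force: 0.0
t 3.3 pos [ 0.5162 -0.1617  0.193 ] yaw 96.23 turn -0.0048 dx,dy -3.16 -8.29 dz 17.9 ft [-1.1  0.6 -0. ] w 0.055 gf 0.0
```

```bash
python3 -m crank '[5.5,-1.05,-2.75,0,0, 5.5,-1.05,-2.75,0,0, 5.5,-1.05,-2.75,0,0, 5.5,0,0,2.5,0, 5.5,0,0,2.5,0, 5.5,0,0,2.5,0, 5.5,0,0,0,0, 5.5,0,0,0,0]' >/dev/null
python3 - <<'E'
from h import *
to(.557,-.2405,96.5,.014)
s=optics.get_image("scene");t=optics.get_image("top")
for n,p in(("scene",s),("top",t)):
    print(n,[(px(p,r["at"]).round(1).tolist(),round(r["score"],2),at_z(p,px(p,r["at"]),.0235)[:2].round(3).tolist()) for r in spotter.look_for(p,"pack_b_mid")])
c=s["color"][150:310,230:400,::-1]
# overlay predicted top face
c2=s["color"][...,::-1].copy()
c2=cv2.resize(c2[150:310,220:400],None,fx=4,fy=4,interpolation=cv2.INTER_CUBIC)
a=np.radians(6.5);ex=np.array([np.cos(a),np.sin(a),0]);ey=np.array([-np.sin(a),np.cos(a),0])
for cx in (.557,):
  q=[ (proj(s,np.array([cx,-.2405,.037])+ex*i*.052+ey*j*.017)-[220,150])*4 for i,j in((1,1),(1,-1),(-1,-1),(-1,1))]
  cv2.polylines(c2,[np.int32(q)],True,(0,255,255),1)
cv2.imwrite("pics/c3.png",c2[:600,:720])
E
```

```text
t 3.97 pos [ 0.5543 -0.2341  0.1187] yaw 96.48 turn -0.0003 dx,dy -0.2 -0.67 dz 10.47 ft [-0.7 -0.4  1.4] w 0.0548 gf 0.0
scene [([383.6, 312.3], 0.77, [0.571, -0.391]), ([225.0, 171.0], 0.73, [0.51, 0.177]), ([330.2, 262.5], 0.71, [0.558, -0.234]), ([161.6, 182.4], 0.57, [0.35, 0.217])]
top [([388.8, 202.3], 0.67, [0.569, -0.393])]
```

View pics/c3.png

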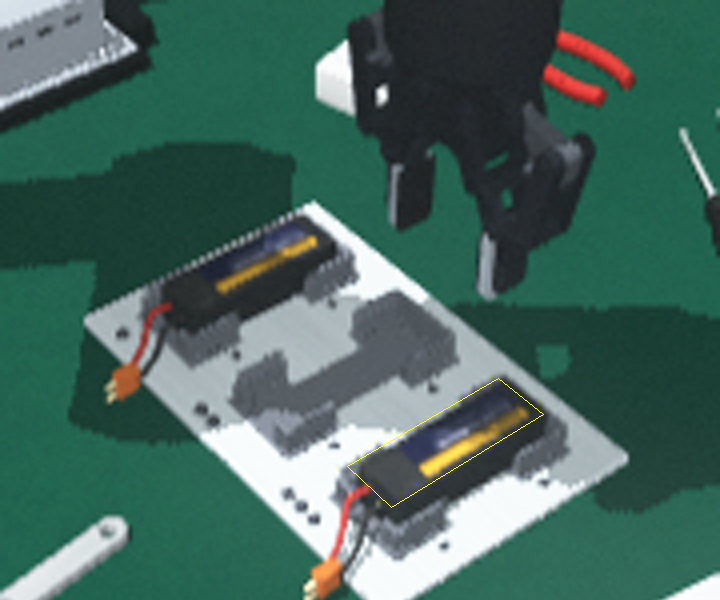

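```bash
python3 -m crank '[5.5,-0.3,-0.72,0,0, 5.5,0,0,2,0, 5.5,0,0,2,0, 5.5,0,0,2,0, 5.5,0,0,1.5,0, 5.5,0,0,0,0, 5.5,0,0,0,0, 5.5,0,0,0,0]' 
python3 - <<'E'
from h import *
to(.558,-.241,96.5,.014)
E
```

```text
time_s: 4.83
position: [0.5592, -0.2418, 0.0455]
tool_rot: [[-0.994, -0.113, 0.002], [-0.113, 0.994, -0.001], [-0.002, -0.002, -1.0]]
ft_force: [-0.5, -0.7, -0.2]
grip_width: 0.0551
gripper_force: 0.0
t 4.83 pos [ 0.5592 -0.2418  0.0455] yaw 96.48 turn -0.0003 dx,dy 0.11 0.09 dz 3.15 ft [-0.5 -0.7 -0.2] w 0.0551 gf 0.0
```

```bash
python3 -m crank '[5.5,0.1,0.05,1,0, 5.5,0,0,1,0, 5.5,0,0,0.9,0, 5.5,0,0,0,0, 5.5,0,0,0,0, 5.5,0,0,0,0, 5.5,0,0,0,0, 5.5,0,0,0,0]' 
python3 -m crank '[4.2,0,0,0,0, 3.8,0,0,0,0, 3.5,0,0,0,0, 3.2,0,0,0,0, 3,0,0,0,0, 2.8,0,0,0,0, 2.5,0,0,0,0, 2.5,0,0,0,0]' 40
```

```text
time_s: 5.5
position: [0.5575, -0.2408, 0.0154]
tool_rot: [[-0.994, -0.113, 0.001], [-0.113, 0.994, -0.0], [-0.001, -0.0, -1.0]]
ft_force: [0.8, 0.1, 0.3]
grip_width: 0.0547
gripper_force: 0.0
time_s: 6.17
position: [0.5573, -0.2407, 0.015]
tool_rot: [[-0.994, -0.113, -0.0], [-0.113, 0.994, 0.0], [0.0, 0.0, -1.0]]
ft_force: [-0.4, -0.1, -0.6]
grip_width: 0.0251
gripper_force: 0.0
```

```bash
cat >> h.py <<'E'
def crop(n,r0,r1,c0,c1,f,name):
    p=optics.get_image(n);cv2.imwrite(f"pics/{name}.png",cv2.resize(p["color"][r0:r1,c0:c1,::-1],None,fx=f,fy=f,interpolation=cv2.INTER_CUBIC));return p
E
python3 - <<'E'
from h import *
p=crop("scene",170,310,250,400,4,"c4")
s=env.observe();print(s["grip_width"],s["gripper_force"],proj(p,s["position"]),(proj(p,s["position"])-[250,170])*4)
E
```

```text
0.02501421031845151 0.0 [331.31357792 267.35453347] [325.25431166 389.4181339 ]
```

View pics/c4.png

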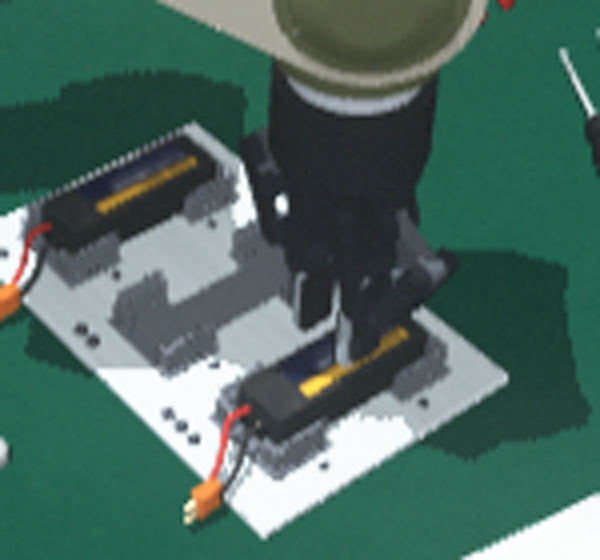

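```bash
python3 - <<'E'
from h import *
p=optics.get_image("scene")
for z in(.015,.024,.04,.05): print(z,at_z(p,(332.7,255.7),z).round(4))
for z in(.1187,.13,.14,.15): print(z,at_z(p,(331.9,215.5),z).round(4))
p=crop("top",150,260,280,390,5,"c5")
print((proj(p,env.observe()["position"])-[280,150])*5)
E
```

```text
0.015 [ 0.5793 -0.2146  0.015 ]
0.024 [ 0.5739 -0.2214  0.024 ]
0.04 [ 0.5642 -0.2335  0.04  ]
0.05 [ 0.5581 -0.241   0.05  ]
0.1187 [ 0.5801 -0.2002  0.1187]
0.13 [ 0.5721 -0.2104  0.13  ]
0.14 [ 0.565  -0.2194  0.14  ]
0.15 [ 0.558  -0.2284  0.15  ]
[287.70676251 289.20967959]
```

View pics/c5.png

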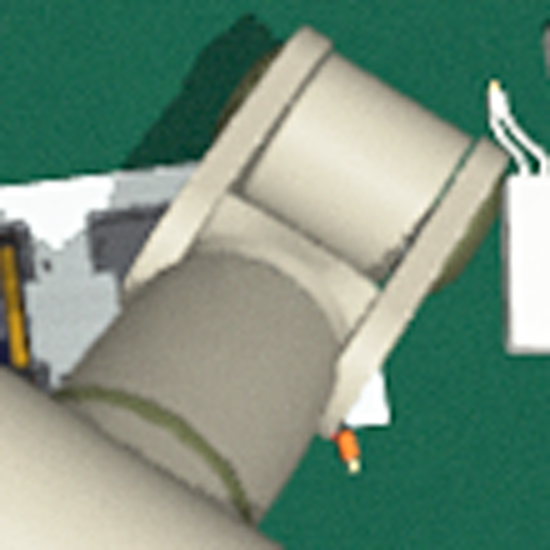

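```bash
python3 - <<'E'
from h import *
p=optics.get_image("scene"); print(proj(p,[.149,.529,.194]),proj(p,[.149,.529,.229]),proj(p,[.149,.529,.207]))
E
python3 -m crank '[5.5,0,0,0,0, 5.5,0,0,0,0, 5.5,0,0,0.5,0, 5.5,0,0,0.5,0, 5.5,0,0,0.5,0, 5.5,0,0,0,0, 5.5,0,0,0,0, 5.5,0,0,0,0]' 

```

```text
[34.61281135 92.28889306] [29.72546543 79.60705456] [32.81905894 87.63440804]
time_s: 7.03
position: [0.5574, -0.2407, -0.0]
tool_rot: [[-0.994, -0.113, -0.0], [-0.113, 0.994, -0.0], [0.0, 0.0, -1.0]]
ft_force: [-0.7, -1.4, -1.2]
grip_width: 0.0549
gripper_force: 0.0
```

```bash
python3 - <<'E'
import cv2
a=cv2.imread("pics/scene0.png")[0:150,0:150];cv2.imwrite("pics/c6a.png",cv2.resize(a,(450,450)))
from h import *
p=optics.get_image("scene");b=cv2.resize(p["color"][190:290,280:367,::-1],(392,450),interpolation=cv2.INTER_CUBIC)
im=np.zeros((450,800,3),np.uint8);im[:,:400]=cv2.resize(a,(400,400+50));im[:,400:792]=b;cv2.imwrite("pics/c6.png",im)
E
```

```text
(no output)
```

View pics/c6.png

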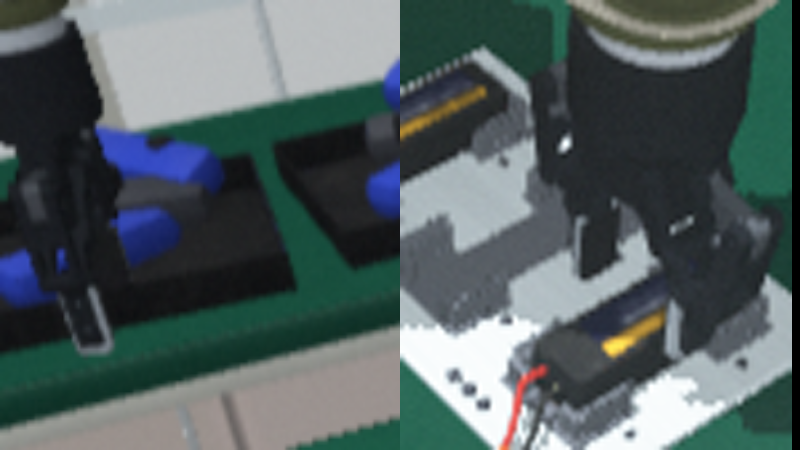

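```bash
python3 -m crank '[5.5,0,0,0.4,0, 5.5,0,0,0.4,0, 5.5,0,0,0.4,0, 5.5,0,0,0,0, 5.5,0,0,0,0, 5.5,0,0,0,0, 5.5,0,0,0,0, 5.5,0,0,0,0]' 
python3 -m crank '[4.2,0,0,0,0, 3.8,0,0,0,0, 3.5,0,0,0,0, 3.2,0,0,0,0, 3,0,0,0,0, 2.8,0,0,0,0, 2.5,0,0,0,0, 2.5,0,0,0,0]' 40
```

```text
time_s: 7.75
position: [0.5574, -0.2407, -0.0118]
tool_rot: [[-0.994, -0.113, 0.0], [-0.113, 0.994, -0.0], [-0.0, -0.0, -1.0]]
ft_force: [0.0, 0.4, 0.2]
grip_width: 0.0552
gripper_force: 0.0
time_s: 8.42
position: [0.5574, -0.2406, -0.0117]
tool_rot: [[-0.994, -0.113, 0.0], [-0.113, 0.994, 0.0], [-0.0, 0.0, -1.0]]
ft_force: [-1.3, 1.8, 5.0]
grip_width: 0.0329
gripper_force: 40.5
```

```bash
python3 -m crank '[2.5,0,0,-0.5,0, 2.5,0,0,-1,0, 2.5,0,0,-1.5,0, 2.5,0,0,-1.5,0, 2.5,0,0,-1,0, 2.5,0,0,-0.5,0, 2.5,0,0,0,0, 2.5,0,0,0,0]' 50
python3 - <<'E'
from h import *
import pickle
d={n:optics.get_image(n) for n in("scene","top")}
pickle.dump(({n:np.array(x["color"]) for n,x in d.items()},env.observe()),open("ref_b.pkl","wb"))
p=d["scene"];cv2.imwrite("pics/c7.png",cv2.resize(p["color"][170:320,250:410,::-1],None,fx=4,fy=4,interpolation=cv2.INTER_CUBIC))
to(.5574+.088*-np.sin(np.radians(6.5)),-.2407+.088*np.cos(np.radians(6.5)),96.5)
E
```

```text
time_s: 9.08
position: [0.5571, -0.2406, 0.0477]
tool_rot: [[-0.994, -0.113, -0.0], [-0.113, 0.994, 0.0], [0.0, 0.0, -1.0]]
ft_force: [0.3, -0.6, -2.6]
grip_width: 0.0321
gripper_force: 50.6
t 9.18 pos [ 0.5569 -0.2404  0.0472] yaw 96.48 turn -0.0003 dx,dy -0.05 8.77 dz None ft [-0.6  0.3 -1.6] w 0.0324 gf 50.6
```

View pics/c7.png

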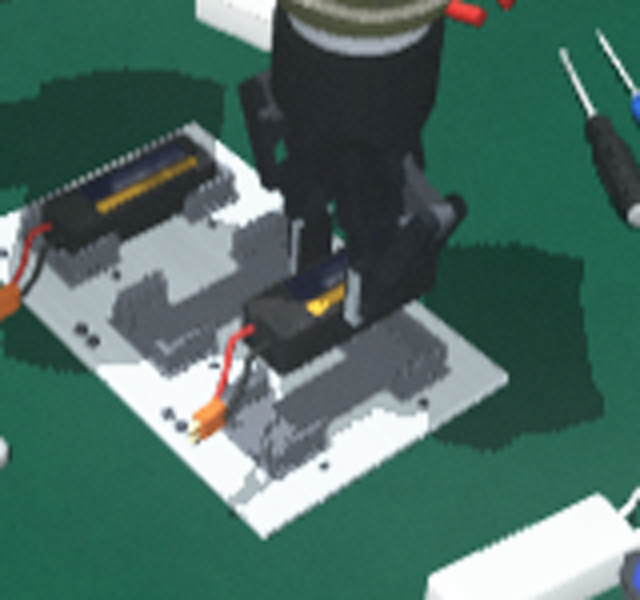

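```bash
python3 -m crank '[2.5,0,1,0,0, 2.5,0,2.2,0,0, 2.5,0,2.4,0,0, 2.5,0,2.2,0,0, 2.5,0,1,0,0, 2.5,0,0,0,0, 2.5,0,0,0,0, 2.5,0,0,0,0]' 
python3 -m crank '[2.5,0,0,1,0, 2.5,0,0,1,0, 2.5,0,0,1,0, 2.5,0,0,0.6,0, 2.5,0,0,0,0, 2.5,0,0,0,0, 2.5,0,0,0,0, 2.5,0,0,0,0]' 
python3 - <<'E'
from h import *
to(.5472,-.1533,96.5,-.0117)
p=optics.get_image("scene");cv2.imwrite("pics/c8.png",cv2.resize(p["color"][170:320,230:390,::-1],None,fx=4,fy=4,interpolation=cv2.INTER_CUBIC))
E
```

```text
time_s: 9.85
position: [0.5477, -0.1542, 0.048]
tool_rot: [[-0.994, -0.112, 0.0], [-0.112, 0.994, -0.0], [-0.0, -0.001, -1.0]]
ft_force: [0.2, -0.3, -1.3]
grip_width: 0.0323
gripper_force: 50.6
time_s: 10.52
position: [0.5477, -0.1534, 0.0124]
tool_rot: [[-0.994, -0.113, 0.001], [-0.113, 0.994, -0.0], [-0.001, -0.001, -1.0]]
ft_force: [0.1, -0.2, -1.0]
grip_width: 0.0325
gripper_force: 50.6
t 10.52 pos [ 0.5477 -0.1534  0.0124] yaw 96.49 turn -0.0002 dx,dy 0.05 0.02 dz 2.41 ft [ 0.1 -0.2 -1. ] w 0.0325 gf 50.6
```

View pics/c8.png

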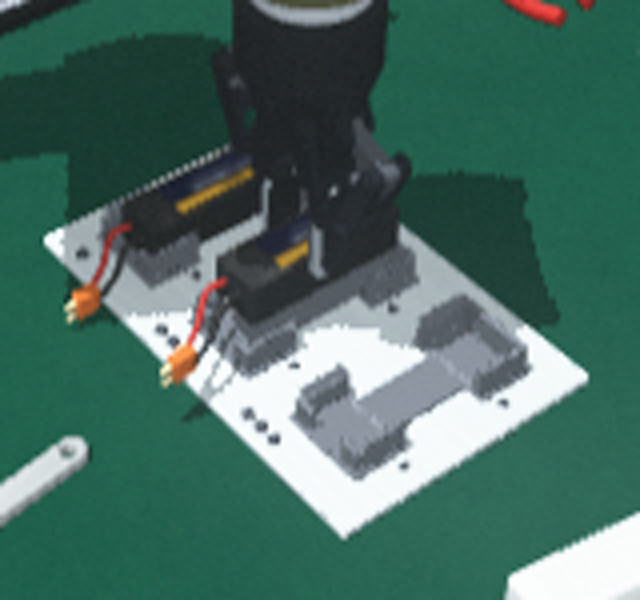

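```bash
python3 -m crank '[2.5,0,0,0.4,0, 2.5,0,0,0.4,0, 2.5,0,0,0.4,0, 2.5,0,0,0.3,0, 2.5,0,0,0.2,0, 2.5,0,0,0.1,0, 2.5,0,0,0,0, 2.5,0,0,0,0]'
```

```text
time_s: 11.23
position: [0.5474, -0.1533, -0.0059]
tool_rot: [[-0.994, -0.113, 0.0], [-0.113, 0.994, -0.0], [-0.0, -0.0, -1.0]]
ft_force: [-0.5, -0.5, -2.5]
grip_width: 0.0326
gripper_force: 50.6
```

```bash
python3 -m crank '[2.5,0,0,0.1,0, 2.5,0,0,0.1,0, 2.5,0,0,0.1,0, 2.5,0,0,0.1,0, 2.5,0,0,0.1,0, 2.5,0,0,0,0, 2.5,0,0,0,0, 2.5,0,0,0,0]'
```

```text
time_s: 11.9
position: [0.5474, -0.1533, -0.0109]
tool_rot: [[-0.994, -0.113, 0.0], [-0.113, 0.994, -0.0], [-0.0, -0.0, -1.0]]
ft_force: [-0.5, 0.3, -1.5]
grip_width: 0.0325
gripper_force: 50.6
```

```bash
python3 -m crank '[2.5,0,0,0.05,0, 2.5,0,0,0.05,0, 2.5,0,0,0,0, 2.5,0,0,0,0, 3.4,0,0,0,0, 3.8,0,0,0,0, 4.5,0,0,0,0, 5.5,0,0,0,0]'
python3 -m crank '[5.5,0,0,0,0, 5.5,0,0,-2,0, 5.5,0,0,-3,0, 5.5,0,0,-4,0, 5.5,0,0,-4,0, 5.5,0,0,-4,0, 5.5,0,0,-3,0, 5.5,0,0,0,0]'
```

```text
time_s: 12.57
position: [0.5474, -0.1532, -0.012]
tool_rot: [[-0.994, -0.113, 0.0], [-0.113, 0.994, 0.0], [-0.0, 0.0, -1.0]]
ft_force: [-1.0, 0.9, -0.5]
grip_width: 0.0544
gripper_force: 0.0
time_s: 13.23
position: [0.5496, -0.1543, 0.1947]
tool_rot: [[-0.994, -0.113, 0.011], [-0.113, 0.994, -0.005], [-0.01, -0.007, -1.0]]
ft_force: [-0.3, -0.3, -0.5]
grip_width: 0.055
gripper_force: 0.0
```

```bash
python3 - <<'E'
from h import *
p=optics.get_image("top");g=cv2.cvtColor(p["color"],cv2.COLOR_RGB2GRAY).astype(int)
h=cv2.cvtColor(p["color"],cv2.COLOR_RGB2HSV)
sub=(g[190:250,160:215]<75).astype(np.uint8)
n,l,st,ce=cv2.connectedComponentsWithStats(sub)
for i in range(1,n):
    if st[i,4]>25:
        ys,xs=np.where(l==i);pts=np.array([at_z(p,(x+160,y+190),.109)[:2]*1000 for x,y in zip(xs,ys)],np.float32)
        print("top dark",st[i].tolist(),(ce[i]+[160,190]).round(1),cv2.minAreaRect(pts))
# stand: spotter re-check and pixel map of dark base outline
m=((h[...,1]<90)).astype(np.uint8);z=np.zeros_like(m);z[180:245,155:225]=m[180:245,155:225]
z=cv2.morphologyEx(z,cv2.MORPH_OPEN,np.ones((3,3),np.uint8))
c=max(cv2.findContours(z,0,cv2.CHAIN_APPROX_NONE)[0],key=cv2.contourArea)[:,0,:]
print("outline",cv2.boundingRect(c),cv2.minAreaRect(np.array([at_z(p,u,.015)[:2]*1000 for u in c],np.float32)))
s=optics.get_image("scene");g2=cv2.cvtColor(s["color"],cv2.COLOR_RGB2GRAY).astype(int)
sub=(g2[120:170,190:245]<70).astype(np.uint8)
n,l,st,ce=cv2.connectedComponentsWithStats(sub)
for i in range(1,n):
    if st[i,4]>25:
        ys,xs=np.where(l==i);pts=np.array([at_z(s,(x+190,y+120),.106)[:2]*1000 for x,y in zip(xs,ys)],np.float32)
        print("scene dark",st[i].tolist(),(ce[i]+[190,120]).round(1),cv2.minAreaRect(pts))
print(env.observe()["time_s"])
E
```

```text
top dark [2, 0, 53, 60, 897] [197.1 218.4] ((513.55126953125, 189.30206298828125), (170.23194885253906, 145.67710876464844), 0.19254668056964874)
top dark [16, 16, 6, 34, 121] [178.3 222.5] ((505.4419860839844, 215.73703002929688), (94.44764709472656, 10.434782028198242), 5.203588962554932)
outline (165, 191, 38, 54) ((535.0405883789062, 219.15625), (167.0273895263672, 102.15152740478516), 5.850464820861816)
scene dark [6, 9, 36, 16, 190] [214.1 136.8] ((509.6081848144531, 219.07554626464844), (102.38790130615234, 24.422460556030273), 6.158173084259033)
13.3333
```

```bash
python3 - <<'E'
from h import *
to(.507,.217,95.6,.055)
E
```

```text
t 13.33 pos [ 0.5476 -0.1533  0.1887] yaw 96.49 turn 0.0155 dx,dy 0.42 37.25 dz 13.37 ft [-0.3  0.3 -0.3] w 0.0552 gf 0.0
```

```bash
python3 -m crank '[4,0,0,0,0.0155, 4,0,3.7,0,0, 4,0,4.1,0,0, 4,0,4.1,0,0, 4,0,4.1,0,0, 4,0,4.1,0,0, 4,0,4.1,0,0, 4,0,4.1,0,0]' >/dev/null
python3 -m crank '[4,0.1,4,0,0, 4,0.3,4,0,0, 4,0,0.9,0,0, 4,0,0,2,0, 4,0,0,2,0, 4,0,0,2,0, 4,0,0,0,0, 4,0,0,0,0]' >/dev/null
python3 - <<'E'
from h import *
to(.507,.217,95.6,.055)
p=optics.get_image("scene");cv2.imwrite("pics/c9.png",cv2.resize(p["color"][60:200,140:300,::-1],None,fx=4,fy=4,interpolation=cv2.INTER_CUBIC))
E
```

```text
t 14.67 pos [0.5065 0.2162 0.1267] yaw 95.56 turn -0.0008 dx,dy -0.06 0.08 dz 7.17 ft [ 0.2 -0.   0.2] w 0.0401 gf 0.0
```

```bash
python3 -m crank '[4,0,0.08,1.5,0, 4,0,0,1.5,0, 4,0,0,1,0, 4,0,0,0.5,0, 4,0,0,0,0, 4,0,0,0,0, 4,0,0,0,0, 4,0,0,0,0]' 
python3 -m crank '[4,0,0,0.7,0, 4,0,0,0.7,0, 4,0,0,0.6,0, 4,0,0,0.4,0, 4,0,0,0,0, 4,0,0,0,0, 4,0,0,0,0, 4,0,0,0,0]' 
python3 -m crank '[3,0,0,0,0, 2.4,0,0,0,0, 1.8,0,0,0,0, 1.4,0,0,0,0, 1,0,0,0,0, 0.6,0,0,0,0, 0.5,0,0,0,0, 0.5,0,0,0,0]' 60
```

```text
time_s: 15.38
position: [0.5075, 0.2175, 0.0838]
tool_rot: [[-0.995, -0.098, 0.001], [-0.098, 0.995, 0.0], [-0.002, 0.0, -1.0]]
ft_force: [-0.0, -0.1, 0.4]
grip_width: 0.0403
gripper_force: 0.0
time_s: 16.05
position: [0.5072, 0.2174, 0.0593]
tool_rot: [[-0.995, -0.098, 0.001], [-0.098, 0.995, 0.0], [-0.001, 0.0, -1.0]]
ft_force: [-0.1, -0.6, -0.2]
grip_width: 0.0396
gripper_force: 0.0
time_s: 16.72
position: [0.5071, 0.2176, 0.0592]
tool_rot: [[-0.995, -0.098, 0.0], [-0.098, 0.995, 0.0], [-0.0, 0.0, -1.0]]
ft_force: [-1.7, 2.1, 2.1]
grip_width: 0.0099
gripper_force: 59.7
```

```bash
python3 -m crank '[0.5,0,0,-0.5,0, 0.5,0,0,-1,0, 0.5,0,0,-2,0, 0.5,0,0,-2.5,0, 0.5,0,0,-2.5,0, 0.5,0,0,-2,0, 0.5,0,0,-1,0, 0.5,0,0,0,0]' 70
python3 -m crank '[0.5,0,1,0,0, 0.5,0,2.5,0,0, 0.5,0,3.5,0,0, 0.5,0,3.5,0,0, 0.5,0,3,0,0, 0.5,0,1.5,0,0, 0.5,0,1,0,0, 0.5,0,0,0,0]'
```

```text
time_s: 17.38
position: [0.508, 0.2174, 0.177]
tool_rot: [[-0.995, -0.097, 0.005], [-0.097, 0.995, 0.001], [-0.005, 0.0, -1.0]]
ft_force: [-0.4, -0.3, -2.9]
grip_width: 0.0096
gripper_force: 70.5
time_s: 18.05
position: [0.4906, 0.3779, 0.1729]
tool_rot: [[-0.995, -0.099, -0.002], [-0.099, 0.995, -0.001], [0.002, -0.001, -1.0]]
ft_force: [-0.0, -0.6, -2.5]
grip_width: 0.0099
gripper_force: 70.4
```

```bash
python3 -m crank '[0.5,0,0,1,0, 0.5,0,0,2,0, 0.5,0,0,3,0, 0.5,0,0,3,0, 0.5,0,0,2,0, 0.5,0,0,1,0, 0.5,0,0,0,0, 0.5,0,0,0,0]' 
python3 -m crank '[0.5,0,0,0.2,0, 0.5,0,0,0.2,0, 0.5,0,0,0.2,0, 0.5,0,0,0.2,0, 0.5,0,0,0.1,0, 0.5,0,0,0.1,0, 0.5,0,0,0,0, 0.5,0,0,0,0]'
```

```text
time_s: 18.72
position: [0.492, 0.3759, 0.0545]
tool_rot: [[-0.995, -0.096, 0.0], [-0.096, 0.995, 0.0], [-0.0, -0.0, -1.0]]
ft_force: [-0.9, 0.6, -1.8]
grip_width: 0.0101
gripper_force: 70.4
time_s: 19.38
position: [0.4914, 0.3767, 0.044]
tool_rot: [[-0.995, -0.098, -0.0], [-0.098, 0.995, 0.0], [0.0, 0.0, -1.0]]
ft_force: [0.3, 0.3, -2.3]
grip_width: 0.0097
gripper_force: 70.4
```

```bash
python3 -m crank '[0.5,0,0,0.1,0, 0.5,0,0,0.1,0, 0.5,0,0,0.05,0, 0.5,0,0,0.05,0, 0.5,0,0,0,0, 0.5,0,0,0,0, 0.5,0,0,0,0, 0.5,0,0,0,0]' 
```

```text
time_s: 20.05
position: [0.4914, 0.3768, 0.0413]
tool_rot: [[-0.995, -0.098, 0.0], [-0.098, 0.995, 0.0], [-0.0, 0.0, -1.0]]
ft_force: [-2.8, 1.1, 1.4]
grip_width: 0.0098
gripper_force: 70.9
```

```bash
python3 -m crank '[1,0,0,0,0, 1.4,0,0,0,0, 2,0,0,0,0, 3,0,0,0,0, 4,0,0,0,0, 4,0,0,0,0, 4,0,0,-1,0, 4,0,0,-3,0]' 
python3 -m crank '[4,0,0,-4,0, 4,0,0,-4,0, 4,0,0,-3,0, 4,0,-4,0,0, 5.5,0,-4,0,0, 5.5,0,-4,0,0, 5.5,0,-4,0,0, 5.5,0,0,0,0]'
python3 - <<'E'
from h import *
to(.507,.217,95.6)
# is the pack visible? look from both cams
for n in("scene","top"):
    p=optics.get_image(n)
    for q in("pack_b_mid","cover","stand"): print(n,q,[(px(p,r["at"]).round(1).tolist(),round(r["score"],2),at_z(p,px(p,r["at"]),.03)[:2].round(3).tolist()) for r in spotter.look_for(p,q)][:6])
E
```

```text
time_s: 20.72
position: [0.4896, 0.3755, 0.0782]
tool_rot: [[-0.995, -0.097, -0.007], [-0.097, 0.995, -0.004], [0.007, -0.003, -1.0]]
ft_force: [-0.2, 0.4, -0.9]
grip_width: 0.0398
gripper_force: 0.0
time_s: 21.38
position: [0.5078, 0.2118, 0.1921]
tool_rot: [[-0.996, -0.092, 0.001], [-0.092, 0.996, -0.002], [-0.001, -0.002, -1.0]]
ft_force: [-0.0, 0.9, 1.3]
grip_width: 0.055
gripper_force: 0.0
t 21.38 pos [0.5078 0.2118 0.1921] yaw 95.29 turn -0.0055 dx,dy 0.03 0.52 dz None ft [-0.   0.9  1.3] w 0.055 gf 0.0
scene pack_b_mid [([383.3, 312.2], 0.92, [0.567, -0.394]), ([302.8, 238.9], 0.65, [0.544, -0.151]), ([217.4, 158.3], 0.65, [0.514, 0.232]), ([224.3, 169.0], 0.46, [0.509, 0.177])]
scene cover [([189.5, 135.0], 0.72, [0.495, 0.383])]
scene stand [([226.2, 168.0], 0.62, [0.515, 0.179])]
top pack_b_mid [([390.0, 200.7], 0.75, [0.573, -0.396]), ([306.5, 213.9], 0.6, [0.538, -0.147]), ([318.3, 211.1], 0.45, [0.546, -0.182])]
top cover [([113.7, 238.4], 0.81, [0.477, 0.417])]
top stand [([192.6, 231.9], 0.93, [0.491, 0.188])]
```

```bash
python3 - <<'E'
from h import *
s=optics.get_image("scene")
def ov(f,r0,r1,c0,c1,boxes):
    im=cv2.resize(s["color"][r0:r1,c0:c1,::-1],None,fx=f,fy=f,interpolation=cv2.INTER_CUBIC)
    for x,y,z,yaw in boxes:
        a=np.radians(yaw);ex=np.array([np.cos(a),np.sin(a),0]);ey=np.array([-np.sin(a),np.cos(a),0])
        q=[(proj(s,np.array([x,y,z])+ex*i*.052+ey*j*.017)+.5-[c0,r0])*f for i,j in((1,1),(1,-1),(-1,-1),(-1,1))]
        cv2.polylines(im,[np.int32(q)],True,(0,255,255),1)
    return im
a=ov(7,130,200,180,262,[(.507,.217,.047,5.6)])
a0=ov(3,130,200,180,262,[]);b=ov(4,205,285,265,335,[(.5485,-.1535,.037,6.5)])
im=np.zeros((600,800,3),np.uint8);im[:490,:574]=a;im[:210,576:800]=a0[:,:224];im[215:535,576:800]=b[:,:224]
cv2.imwrite("pics/c10.png",im)
E
```

```text
(no output)
```

View pics/c10.png

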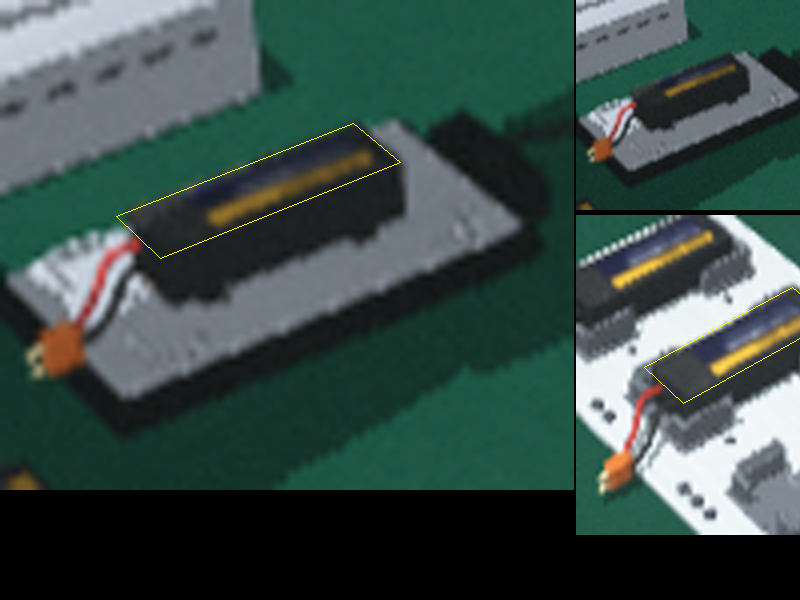

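```bash
python3 -m crank '[5.5,0,0,4,0, 5.5,0,0,4,0, 5.5,0,0,3,0, 5.5,0,0,0,0, 5.5,0,0,0,0, 5.5,0,0,0,0, 5.5,0,0,0,0, 5.5,0,0,0,0]' 
python3 - <<'E'
from h import *
to(.509,.217,95.7,.000)
E
```

```text
time_s: 22.5
position: [0.508, 0.2177, 0.0829]
tool_rot: [[-0.995, -0.098, 0.003], [-0.098, 0.995, 0.001], [-0.004, 0.0, -1.0]]
ft_force: [-0.3, 0.1, -0.5]
grip_width: 0.0551
gripper_force: 0.0
t 22.5 pos [0.508  0.2177 0.0829] yaw 95.61 turn -0.0016 dx,dy -0.09 -0.08 dz 8.29 ft [-0.3  0.1 -0.5] w 0.0551 gf 0.0
```

```bash
python3 -m crank '[5.5,-0.1,-0.07,2,0, 5.5,0,0,2,0, 5.5,0,0,1.5,0, 5.5,0,0,0.5,0, 5.5,0,0,0.5,0, 5.5,0,0,0,0, 5.5,0,0,0,0, 5.5,0,0,0,0]' 
python3 -m crank '[5.5,0,0,0.4,0, 5.5,0,0,0.4,0, 5.5,0,0,0.4,0, 5.5,0,0,0.2,0, 5.5,0,0,0.1,0, 5.5,0,0,0,0, 5.5,0,0,0,0, 5.5,0,0,0,0]'
```

```text
time_s: 23.17
position: [0.5087, 0.2169, 0.017]
tool_rot: [[-0.995, -0.098, 0.002], [-0.098, 0.995, 0.0], [-0.002, 0.0, -1.0]]
ft_force: [0.5, 0.4, -0.2]
grip_width: 0.055
gripper_force: 0.0
time_s: 23.83
position: [0.5082, 0.2168, 0.0011]
tool_rot: [[-0.995, -0.098, 0.0], [-0.098, 0.995, 0.0], [-0.0, 0.0, -1.0]]
ft_force: [-0.1, 0.5, 0.1]
grip_width: 0.0551
gripper_force: 0.0
```

```bash
python3 -m crank '[4.2,0,0,0,0, 3.8,0,0,0,0, 3.5,0,0,0,0, 3.2,0,0,0,0, 3,0,0,0,0, 2.8,0,0,0,0, 2.5,0,0,0,0, 2.5,0,0,0,0]' 50
python3 -m crank '[2.5,0,0,-0.5,0, 2.5,0,0,-1,0, 2.5,0,0,-2,0, 2.5,0,0,-3,0, 2.5,0,0,-3,0, 2.5,0,0,-3,0, 2.5,0,0,-2,0, 2.5,0,0,0,0]'
python3 - <<'E'
from h import *
to(.5574,-.2407,96.5)
E
```

```text
time_s: 24.5
position: [0.5083, 0.217, 0.0016]
tool_rot: [[-0.995, -0.098, 0.001], [-0.098, 0.995, 0.0], [-0.001, 0.0, -1.0]]
ft_force: [-1.0, 1.9, 5.8]
grip_width: 0.0325
gripper_force: 49.3
time_s: 25.17
position: [0.5099, 0.2171, 0.1511]
tool_rot: [[-0.995, -0.098, 0.008], [-0.098, 0.995, 0.001], [-0.008, 0.001, -1.0]]
ft_force: [0.0, 0.4, -2.6]
grip_width: 0.0322
gripper_force: 50.3
t 25.17 pos [0.5099 0.2171 0.1511] yaw 95.6 turn -0.0157 dx,dy 0.47 -46.02 dz None ft [ 0.   0.4 -2.6] w 0.0322 gf 50.3
```

```bash
python3 -m crank '[2.5,0,-1,0,-0.0157, 2.5,0,-2.5,0,0, 2.5,0,-3.5,0,0, 2.5,0,-3.5,0,0, 2.5,0,-3.5,0,0, 2.5,0,-3.5,0,0, 2.5,0,-3.5,0,0, 2.5,0,-3.5,0,0]' >/dev/null
python3 -m crank '[2.5,0,-3.5,0,0, 2.5,0,-3.5,0,0, 2.5,0,-3.5,0,0, 2.5,0,-3.5,0,0, 2.5,0,-3.5,0,0, 2.5,0,-2.5,0,0, 2.5,0,-1,0,0, 2.5,0,0,0,0]' >/dev/null
python3 -m crank '[2.5,0,0,1,0, 2.5,0,0,2,0, 2.5,0,0,3,0, 2.5,0,0,2,0, 2.5,0,0,1,0, 2.5,0,0,0,0, 2.5,0,0,0,0, 2.5,0,0,0,0]' 
python3 - <<'E'
from h import *
to(.5574,-.2407,96.5,.0507)
E
```

```text
time_s: 27.17
position: [0.5602, -0.2352, 0.0574]
tool_rot: [[-0.993, -0.114, 0.002], [-0.114, 0.993, -0.001], [-0.002, -0.002, -1.0]]
ft_force: [0.3, -0.5, -1.9]
grip_width: 0.0325
gripper_force: 50.3
t 27.17 pos [ 0.5602 -0.2352  0.0574] yaw 96.54 turn 0.0007 dx,dy 0.34 -0.52 dz 0.67 ft [ 0.3 -0.5 -1.9] w 0.0325 gf 50.3
```

```bash
python3 -m crank '[2.5,0.32,-0.5,0.5,0, 2.5,0,0,0,0, 2.5,0,0,0,0, 2.5,0,0,0,0, 2.5,0,0,0,0, 2.5,0,0,0,0, 2.5,0,0,0,0, 2.5,0,0,0,0]' 
python3 - <<'E'
from h import *
import pickle
to(.5571,-.2405,96.48,.0506)
ref,s0=pickle.load(open("ref_b.pkl","rb"))
print("ref",s0["position"].round(4))
s=optics.get_image("scene")
# front end of the block + leads: native crop around c7 (240..340,290..440)/4+(250,170)
A=ref["scene"];B=np.array(s["color"])
ga=cv2.cvtColor(A,cv2.COLOR_RGB2GRAY);gb=cv2.cvtColor(B,cv2.COLOR_RGB2GRAY)
def match(r0,r1,c0,c1,name,m=8):
    f=6;T=cv2.resize(A[r0:r1,c0:c1],None,fx=f,fy=f,interpolation=cv2.INTER_CUBIC)
    I=cv2.resize(B[r0-m:r1+m,c0-m:c1+m],None,fx=f,fy=f,interpolation=cv2.INTER_CUBIC)
    R=cv2.matchTemplate(I,T,cv2.TM_CCOEFF_NORMED);_,v,_,l=cv2.minMaxLoc(R);print(name,"shift px",l[0]/f-m,l[1]/f-m,round(v,3))
match(234,264,308,336,"front block")
match(248,282,296,315,"leads/plug")
match(205,240,318,362,"gripper")
P=np.array([.5571,-.2405,.07]);a=np.radians(6.5)
for n,d in(("x",[np.cos(a),np.sin(a),0]),("y",[-np.sin(a),np.cos(a),0]),("z",[0,0,1])): print(n,"px per mm",(proj(s,P+.001*np.array(d))-proj(s,P)).round(3))
np.save("B.npy",B)
E
```

```text
time_s: 27.83
position: [0.5569, -0.2406, 0.0511]
tool_rot: [[-0.994, -0.113, 0.0], [-0.113, 0.994, -0.0], [-0.0, -0.0, -1.0]]
ft_force: [0.1, 0.5, -1.9]
grip_width: 0.0321
gripper_force: 50.3
t 27.83 pos [ 0.5569 -0.2406  0.0511] yaw 96.5 turn 0.0004 dx,dy -0.03 0.01 dz 0.05 ft [ 0.1  0.5 -1.9] w 0.0321 gf 50.3
ref [ 0.5569 -0.2404  0.0472]
front block shift px -0.833333333333333 0.5 0.893
leads/plug shift px -0.666666666666667 0.3333333333333339 0.951
gripper shift px 0.0 -0.833333333333333 0.922
x px per mm [ 0.371 -0.216]
y px per mm [-0.332 -0.28 ]
z px per mm [ 0.029 -0.35 ]
```

```bash
python3 -m crank '[2.5,-0.2,0,1,0, 2.5,0,0,1,0, 2.5,0,0,1,0, 2.5,0,0,0.6,0, 2.5,0,0,0,0, 2.5,0,0,0,0, 2.5,0,0,0,0, 2.5,0,0,0,0]' 
python3 -m crank '[2.5,0,0,0.4,0, 2.5,0,0,0.4,0, 2.5,0,0,0.4,0, 2.5,0,0,0.3,0, 2.5,0,0,0.2,0, 2.5,0,0,0.1,0, 2.5,0,0,0,0, 2.5,0,0,0,0]'
```

```text
time_s: 28.55
position: [0.5591, -0.2406, 0.0155]
tool_rot: [[-0.994, -0.113, 0.001], [-0.113, 0.994, -0.001], [-0.001, -0.001, -1.0]]
ft_force: [-1.3, -1.0, -2.3]
grip_width: 0.0323
gripper_force: 50.3
time_s: 29.22
position: [0.5589, -0.2404, -0.003]
tool_rot: [[-0.994, -0.113, 0.0], [-0.113, 0.994, -0.0], [-0.0, -0.0, -1.0]]
ft_force: [-0.5, -0.9, -1.7]
grip_width: 0.0325
gripper_force: 50.3
```

```bash
python3 -m crank '[2.5,0,0,0.1,0, 2.5,0,0,0.1,0, 2.5,0,0,0.1,0, 2.5,0,0,0.1,0, 2.5,0,0,0.1,0, 2.5,0,0,0,0, 2.5,0,0,0,0, 2.5,0,0,0,0]'
```

```text
time_s: 29.88
position: [0.5588, -0.2404, -0.0079]
tool_rot: [[-0.994, -0.113, 0.0], [-0.113, 0.994, -0.0], [-0.0, -0.0, -1.0]]
ft_force: [-0.4, -0.2, -1.6]
grip_width: 0.0322
gripper_force: 50.3
```

```bash
python3 -m crank '[2.5,0,0,0.05,0, 2.5,0,0,0.05,0, 2.5,0,0,0,0, 2.5,0,0,0,0, 2.5,0,0,0,0, 2.5,0,0,0,0, 2.5,0,0,0,0, 2.5,0,0,0,0]'
```

```text
time_s: 30.55
position: [0.5589, -0.2405, -0.0084]
tool_rot: [[-0.994, -0.113, 0.0], [-0.113, 0.994, -0.0], [-0.0, -0.0, -1.0]]
ft_force: [-2.0, 1.1, 5.2]
grip_width: 0.0319
gripper_force: 51.1
```

```bash
python3 -m crank '[3,0,0,0,0, 3.4,0,0,0,0, 3.8,0,0,0,0, 4.5,0,0,0,0, 5.5,0,0,0,0, 5.5,0,0,0,0, 5.5,0,0,-1,0, 5.5,0,0,-2,0]'
python3 -m crank '[5.5,0,0,-3,0, 5.5,0,0,-4,0, 5.5,0,0,-4,0, 5.5,0,0,-4,0, 5.5,0,4,0,0, 5.5,0,4,0,0, 5.5,0,4,0,0, 5.5,0,4,0,0]'>/dev/null
python3 -m crank '[5.5,2,3.5,0,0, 5.5,2,3.5,0,0, 5.5,2,3.5,0,0, 5.5,2,3.5,0,0, 5.5,2,3.5,0,0, 5.5,2,3.5,0,0, 5.5,2,2,0,0, 5.5,0,0,0,0]'
python3 - <<'E'
from h import *
import pickle
s=optics.get_image("scene");B=np.array(s["color"])
# compare rack region packs: pack in bays 1,2,3 via template of bay-3 pack c with bay2/bay1 shifted by known geometry
a=np.radians(6.5);ex=np.array([np.cos(a),np.sin(a),0]);ey=np.array([-np.sin(a),np.cos(a),0]);c3=np.array([.5585,-.241,.037])
# rectify top face plane z=.037 in rack frame, 0.5 mm/px, 160x50 mm
def rect(c):
    pts=[(i,j) for i,j in((-.075,.022),(.06,.022),(.06,-.022),(-.075,-.022))]
    src=np.float32([proj(s,c+ex*i+ey*j) for i,j in pts]);dst=np.float32([(0,0),(270,0),(270,88),(0,88)])
    return cv2.warpPerspective(B,cv2.getPerspectiveTransform(src,dst),(270,88),flags=cv2.INTER_CUBIC)
R=[rect(c3+ey*.088*k) for k in(2,1,0)]
T=R[0][20:68,40:240]   # pack a
for n,r in zip("abc",R):
    m=cv2.matchTemplate(r,T,cv2.TM_CCOEFF_NORMED);_,v,_,l=cv2.minMaxLoc(m);print(n,"rel a mm",(l[0]-40)/2,(20-l[1])/2*1,round(v,3))
print([(px(s,r["at"]).round(1).tolist(),round(r["score"],2)) for r in spotter.look_for(s,"cover")],[(px(s,r["at"]).round(1).tolist(),round(r["score"],2)) for r in spotter.look_for(s,"pack_b_mid")])
cv2.imwrite("pics/final.png",B[...,::-1])
print(env.observe()["ft_force"],env.observe()["time_s"])
E
```

```text
time_s: 31.22
position: [0.5577, -0.2397, 0.0198]
tool_rot: [[-0.994, -0.113, -0.004], [-0.113, 0.994, 0.002], [0.003, 0.003, -1.0]]
ft_force: [0.2, 0.4, -0.3]
grip_width: 0.0553
gripper_force: 0.0
time_s: 32.55
position: [0.3717, 0.1338, 0.1718]
tool_rot: [[-0.993, -0.117, -0.0], [-0.117, 0.993, 0.001], [0.0, 0.001, -1.0]]
ft_force: [0.4, 0.7, -0.1]
grip_width: 0.0553
gripper_force: 0.0
a rel a mm 0.0 0.0 1.0
b rel a mm 0.5 -0.5 0.992
c rel a mm 0.0 -0.5 0.987
[([189.4, 137.6], 0.63)] [([384.8, 311.7], 0.97), ([305.5, 239.6], 0.92)]
[ 0.60508987 -0.70440705 -0.52320988] 32.7
```

```bash
python3 -c "
from rig import env
print(env.close_job())"
```

```text
the job is handed in; nothing more can be done
None
```

I handed the job in at about 33 s of the 64 s limit, though the hand-in gave no verdict: pack_b lies in bay 2 and pack_c in bay 3, both leads to the front and within about 0.5 mm of how pack_a lies in bay 1 by the last camera image, and the cover was set down on the bench about 0.16 m to the left of the stand.

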